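# Load the courier tray with the accepted sample pots

### The arm

A 7-joint arm with a two-finger parallel gripper is mounted at the origin on the work surface. World frame = base frame: x ahead of the robot, y to its left, z up, the work surface at z = 0. Lengths are in m, angles in rad, forces in N, time in s.
With the tool pointing down it reaches from about 0.425 to 0.95 m from the base axis. Payload 4.7 kg.
Tool frame: the origin (TCP) lies on the centre line of the jaws, within the pads' length; the fingertips stand 17 mm ahead of it and the grasp point (between the pads) lies 2 mm behind it; z points along the fingers, y is the direction in which the jaws open and shut (so a half turn about z gives the same grasp; the last joint's range is limited). The gripper opens to 85 mm and grips with 20 to 120 N. Pads are 22 mm wide; open, the fingers measure 114 mm over their backs; the gripper's body (76 mm by 85 mm) begins 54 mm behind the grasp point. The pads swing forward as they close: fully open they stand 13 mm farther back than shut.
Start: joints at [1.154, 0.469, -0.049, 1.532, 0.024, 1.141, -0.082], TCP at [0.255, -0.625, 0.248] pointing down, gripper open.
Joint ranges: [-2.59, 2.59], [-0.33, 1.99], [-1.39, 1.29], [0.1, 2.45], [-1.04, 4.18], [0.21, 1.99], [-2.66, 2.66]. Speed limits (rad/s): [2.57, 2.57, 3.14, 3.14, 3.14, 3.14, 3.14].

### API

Orientations are given as a unit quaternion [x, y, z, w].
In Python, from workcell import arm gives the robot as it stands.
- The arm moves only by the tool play_rows, never from a script. Its argument "series" is a list that holds one entry, the list of rows, each a list of 5 numbers: the finger opening in mm, from 0 to 85.4, then the shift along the tool's x, y, z in mm, then the turn about the tool's z in rad. A call has 1 to 20 rows; each row shifts and turns the commanded pose from where the row before left it, along the tool's axes as they then stand; what a row does not reach is not made up. A row lasts 1/10 s, in which the tool goes at most 50 mm and 8.59 degrees, less where a joint would pass 70% of its speed; a pose out of reach is approached as far as the arm can. A call with a gripper value outside its range is refused whole. The fingers move at their own pace and stop on an object; the grip force is fixed at half the most. Time passes only in rows, so rows that do not move let the fingers close. It gives the time, the measured TCP pose, the force and the opening at its end, in the units of the state.
- arm.state(): the state, without advancing time (a new reading comes with each control period).
- arm.grab_frame(name): name is "scene" or "top" or "wrist"; returns the picture (480x640x3 uint8, blue, green, red); there is no depth.
- arm.camera_model(name): a dict with "fov_y" (degrees; the focal length in pixels is half the picture's height over the tangent of half this angle, whatever the lens; pixels are square), "cx", "cy" (the principal point, pixels), "origin" and "attitude" of the camera in the world. Camera axes: x right, y up, looking along -z (the intrinsics and any distortion apply to the point x, -y, -z); pixel columns grow to the right and rows downward; lengths in m; the calibration is good to about 2 mm. A picture is of the moment at which its call begins: read the wrist's pose just before it. camera_model takes no time and is no camera call; for the wrist camera it gives the pose at the moment of the call.
- arm.finish_job(): hands the job in, once; it reports no verdict.
The state is a dict: "time": time; "qpos": joint angles; "qvel": joint speeds; "joint_efforts": joint torques, N m; "tcp_pos": TCP position; "orientation": TCP orientation; "contact_force": force on the tool from outside, world axes, zero at the start; "wrist_torque": the same for the moment, N m; "gripper_width": finger opening in m.
Only numpy, scipy, OpenCV 4.12 (cv2) and the standard library are available. Lean on these libraries where they do the work, as an engineer would, in place of code of your own. Each camera call takes 0.05 s, during which the arm holds its last target. There are 200 camera calls.

### The job

Load the courier tray: stand each of the four sample pots with a plain red, yellow, green or blue cap upright in the tray's bin of its own colour, lowering it in gently rather than dropping it. The two pots whose caps carry a white cross are rejected samples: leave them standing where they are, and tip no pot over.

Things in the scene. Friction and masses are not known exactly. Their poses are not given: they have to be found in the camera images.
- pot_red: Frosted white screw-cap sample pot standing on the bench, 78 mm tall: round body 41 mm across with paper label; red screw cap 46 mm across from 60 to 78 mm above its underside, plain with no mark. 50 to 100 g. Origin: centre of its underside, z up. Goes into the red bin. Its neighbours (pots, and rolls or a loose cap under 25 mm tall) stand 70 mm or more away, centre to centre.
- pot_yellow: Frosted white screw-cap sample pot standing on the bench, 78 mm tall: round body 41 mm across with paper label; yellow screw cap 46 mm across from 60 to 78 mm above its underside, plain with no mark. 50 to 100 g. Origin: centre of its underside, z up. Goes into the yellow bin. Its neighbours (pots, and rolls or a loose cap under 25 mm tall) stand 70 mm or more away, centre to centre.
- pot_green: Frosted white screw-cap sample pot standing on the bench, 78 mm tall: round body 41 mm across with paper label; green screw cap 46 mm across from 60 to 78 mm above its underside, plain with no mark. 50 to 100 g. Origin: centre of its underside, z up. Goes into the green bin. Its neighbours (pots, and rolls or a loose cap under 25 mm tall) stand 70 mm or more away, centre to centre.
- pot_blue: Frosted white screw-cap sample pot standing on the bench, 78 mm tall: round body 41 mm across with paper label; blue screw cap 46 mm across from 60 to 78 mm above its underside, plain with no mark. 50 to 100 g. Origin: centre of its underside, z up. Goes into the blue bin. Its neighbours (pots, and rolls or a loose cap under 25 mm tall) stand 70 mm or more away, centre to centre.
- bin_red: Red square open bin, fixed, one of four in a 2 by 2 block (82 mm pitch, any order) filling a low white fixed tray (190 mm square, grey grips on two sides, rim 30 mm above the bench). 76 mm square outside, 70 inside, walls 3 thick and 26 tall, floor 3 thick. Origin: centre of its underside, 5 mm above the bench (inner floor at 8 mm, rim at 31 mm); x, y along its sides, z up.
- bin_yellow: Yellow square open bin, fixed, one of four in a 2 by 2 block (82 mm pitch, any order) filling a low white fixed tray (190 mm square, grey grips on two sides, rim 30 mm above the bench). 76 mm square outside, 70 inside, walls 3 thick and 26 tall, floor 3 thick. Origin: centre of its underside, 5 mm above the bench (inner floor at 8 mm, rim at 31 mm); x, y along its sides, z up.
- bin_green: Green square open bin, fixed, one of four in a 2 by 2 block (82 mm pitch, any order) filling a low white fixed tray (190 mm square, grey grips on two sides, rim 30 mm above the bench). 76 mm square outside, 70 inside, walls 3 thick and 26 tall, floor 3 thick. Origin: centre of its underside, 5 mm above the bench (inner floor at 8 mm, rim at 31 mm); x, y along its sides, z up.
- bin_blue: Blue square open bin, fixed, one of four in a 2 by 2 block (82 mm pitch, any order) filling a low white fixed tray (190 mm square, grey grips on two sides, rim 30 mm above the bench). 76 mm square outside, 70 inside, walls 3 thick and 26 tall, floor 3 thick. Origin: centre of its underside, 5 mm above the bench (inner floor at 8 mm, rim at 31 mm); x, y along its sides, z up.
- void_red: Frosted white screw-cap sample pot standing on the bench, 78 mm tall: round body 41 mm across with paper label; red screw cap 46 mm across from 60 to 78 mm above its underside with a white diagonal cross on its top. 50 to 100 g. Origin: centre of its underside, z up. Rejected sample: same pot as the plain red-capped one but for the cross; it stays where it is.
- void_blue: Frosted white screw-cap sample pot standing on the bench, 78 mm tall: round body 41 mm across with paper label; blue screw cap 46 mm across from 60 to 78 mm above its underside with a white diagonal cross on its top. 50 to 100 g. Origin: centre of its underside, z up. Rejected sample: same pot as the plain blue-capped one but for the cross; it stays where it is.

How it is judged:
By the outcome, as a careful person would: the job done as asked, in the order asked, and still so for the second after the job is handed in, with the robot touching nothing.
It also fails if it takes over 102 s, if anything falls off the work surface, if the arm or the gripper's body presses on something with over 40 N, if the wrist force passes 120 N, or if a joint passes its speed limit or range.

## Working session

There is one attempt and no reset: what is moved stays moved. The work goes in short steps, Python scripts to look and compute and a tool call to move; the robot and the scene stay as the last step left them, time stands still between calls to the robot, and variables do not carry over. Pictures are saved under pics/ and viewed, about 12 in all and at most 16, crops included, and the job is handed in when it is done.

Besides the shell and the picture viewer there is one more tool, called as name([rows], argument=value, ...), one row to a line, values as JSON. play_rows: Moves the arm, as the interface text tells. Its arguments: {"type":"object","properties":{"series":{"type":"array","items":{"type":"array","items":{"type":"array","items":{"type":"number"}}}}},"required":["series"]}

```bash
ls; mkdir -p pics; python3 - <<'E'
from workcell import arm
import cv2
s=arm.state(); print(s['time'],s['tcp_pos'],s['orientation'],s['gripper_width'])
for n in("top","scene"):
    print(n,arm.camera_model(n)); cv2.imwrite(f"pics/{n}0.png",arm.grab_frame(n))
print(arm.camera_model("wrist"))
E
```

```text
pics
0.0 [ 0.25503903 -0.62437096  0.2472478 ] [ 9.81262923e-01  1.92671027e-01 -2.16227860e-04 -9.51082128e-04] 0.08478533635379638
top {'fov_y': 42.58008947093647, 'cx': 308.29050000758036, 'cy': 243.18352093526218, 'origin': array([ 0.43846973, -0.03881715,  1.33187843]), 'attitude': array([ 0.03610463, -0.02336536, -0.7017002 ,  0.71117321])}
scene {'fov_y': 43.41853738452434, 'cx': 315.57577391061557, 'cy': 239.94471894786864, 'origin': array([1.16861504, 0.4530247 , 0.85126166]), 'attitude': array([0.16163269, 0.3368288 , 0.82950573, 0.41514031])}
{'fov_y': 67.57345325018427, 'cx': 319.2408221232931, 'cy': 237.39350818964942, 'origin': array([ 0.31969078, -0.59778953,  0.37291485]), 'attitude': array([-0.11567028,  0.07890394, -0.55139395,  0.82241064])}
```

View pics/top0.png

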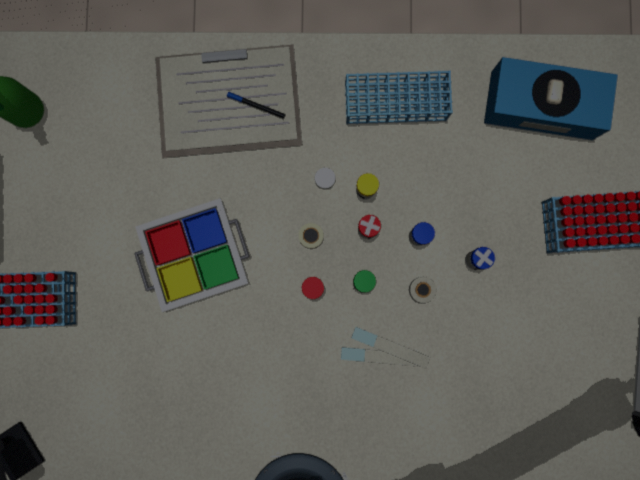

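View pics/scene0.png

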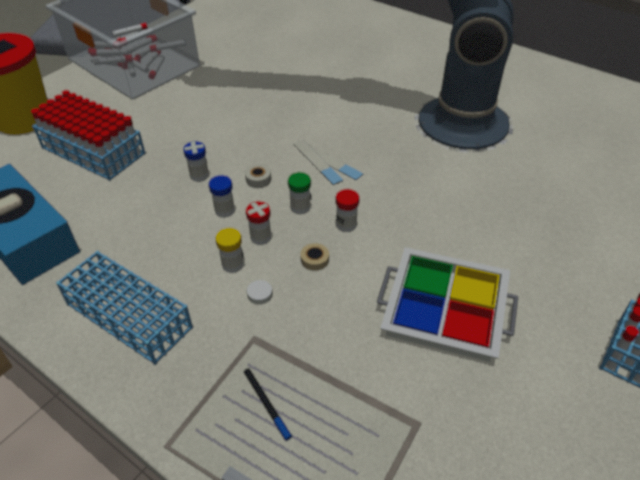

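Top view: plain caps are red (313,288), yellow (368,185), green (365,281) and blue (423,233). The crossed ones are red (370,226) and blue (483,258). The tray is near (192,255), with red and blue bins in the upper row, yellow and green in the lower. The scene view agrees.

```bash
cat > h.py <<'E'
import numpy as np, cv2
from scipy.spatial.transform import Rotation as R
def ray(m,uv):
    f=240/np.tan(np.radians(m['fov_y']/2))
    d=np.array([(uv[0]-m['cx'])/f,-(uv[1]-m['cy'])/f,-1.])
    return np.array(m['origin']),R.from_quat(m['attitude']).apply(d)
def onplane(m,uv,z):
    o,d=ray(m,uv); return o+d*(z-o[2])/d[2]
def tri(m1,u1,m2,u2):
    A=[];b=[]
    for m,u in((m1,u1),(m2,u2)):
        o,d=ray(m,u); d/=np.linalg.norm(d); P=np.eye(3)-np.outer(d,d); A.append(P); b.append(P@o)
    A=np.vstack(A);b=np.hstack(b); x=np.linalg.lstsq(A,b,rcond=None)[0]
    return x,np.linalg.norm(A@x-b)
HUE={'red':[(0,8),(172,180)],'yellow':[(22,34)],'green':[(50,80)],'blue':[(105,130)]}
def blobs(img,c,box=None,amin=100,smin=150,vmin=60):
    h=cv2.cvtColor(img,cv2.COLOR_BGR2HSV); k=np.zeros(h.shape[:2],np.uint8)
    for a,b in HUE[c]: k|=cv2.inRange(h,(a,smin,vmin),(b,255,255))
    if box: 
        q=np.zeros_like(k); x0,y0,x1,y1=box; q[y0:y1,x0:x1]=255; k&=q
    out=[]
    for t in cv2.findContours(k,cv2.RETR_EXTERNAL,cv2.CHAIN_APPROX_NONE)[0]:
        if cv2.contourArea(t)>amin:
            (x,y),r=cv2.minEnclosingCircle(cv2.convexHull(t)); M=cv2.moments(cv2.convexHull(t))
            out.append((round(M['m10']/M['m00'],1),round(M['m01']/M['m00'],1),cv2.contourArea(t),round(r,1),cv2.minAreaRect(t)))
    return out
E
python3 - <<'E'
from h import *
from workcell import arm
T=cv2.imread('pics/top0.png');S=cv2.imread('pics/scene0.png')
mt,ms=arm.camera_model('top'),arm.camera_model('scene')
for c in HUE:
    print(c)
    for b in blobs(T,c,(135,160,520,330)):
        z=.074 if b[2]<700 else .015
        print(' T',b[:4],np.round(onplane(mt,b[:2],z),4), np.round(onplane(mt,b[4][0],z),4) ,b[4][1:])
    for b in blobs(S,c,(180,135,520,360)):
        z=.069 if b[2]<900 else .015
        print(' S',b[:4],np.round(onplane(ms,b[:2],z),4))
# tray corners
h=cv2.cvtColor(T,cv2.COLOR_BGR2HSV)
k=cv2.inRange(h,(0,0,140),(180,60,255))[190:320,130:260]
c=max(cv2.findContours(k,cv2.RETR_EXTERNAL,cv2.CHAIN_APPROX_SIMPLE)[0],key=cv2.contourArea)
r=cv2.minAreaRect(c); bp=cv2.boxPoints(r)+[130,190]; P=np.array([onplane(mt,p,.03) for p in bp]);print(r,P,P.mean(0),np.linalg.norm(np.diff(P,axis=0),axis=1))
E
```

```text
red
 T (312.4, 287.5, 339.0, 10.8) [ 0.4539 -0.025   0.074 ] [ 0.4537 -0.0248  0.074 ] ((21.0190372467041, 20.57182502746582), 63.43495178222656)
 T (166.9, 242.5, 1241.0, 24.8) [0.547  0.2905 0.015 ] [0.5469 0.2906 0.015 ] ((35.73373031616211, 36.68241500854492), 71.56505584716797)
 S (468.3, 322.7, 1605.5, 29.4) [0.5344 0.2858 0.015 ]
 S (258.7, 215.5, 135.0, 11.0) [ 0.5868 -0.132   0.069 ]
 S (347.0, 199.3, 335.5, 11.3) [ 0.4517 -0.0245  0.069 ]
yellow
 T (178.6, 279.0, 1227.0, 24.8) [0.4688 0.2626 0.015 ] [0.4688 0.2629 0.015 ] ((35.10127639770508, 36.99864196777344), 71.56504821777344)
 T (367.3, 184.4, 344.0, 11.1) [ 0.6676 -0.1354  0.074 ] [ 0.6674 -0.1358  0.074 ] ((21.0, 21.0), 90.0)
 S (474.8, 286.5, 1415.0, 27.6) [0.4561 0.2585 0.015 ]
 S (228.2, 239.3, 430.0, 12.6) [ 0.6666 -0.1357  0.069 ]
green
 T (364.1, 281.0, 322.5, 10.7) [ 0.4686 -0.1301  0.074 ] [ 0.4686 -0.1299  0.074 ] ((20.0, 20.0), 90.0)
 T (216.8, 267.1, 1001.5, 23.9) [0.4954 0.1812 0.015 ] [0.4965 0.1836 0.015 ] ((34.46882247924805, 35.10127639770508), 71.56504821777344)
 S (428.1, 276.2, 961.0, 25.5) [0.4845 0.1797 0.015 ]
 S (298.9, 180.3, 223.5, 10.3) [ 0.4625 -0.1338  0.069 ]
blue
 T (422.8, 232.9, 332.5, 10.9) [ 0.5685 -0.2494  0.074 ] [ 0.5683 -0.2488  0.074 ] ((20.0, 21.0), 90.0)
 T (203.7, 230.1, 1207.0, 24.4) [0.5748 0.2117 0.015 ] [0.5748 0.2117 0.015 ] ((35.417503356933594, 35.417503356933594), 71.56504821777344)
 S (419.3, 310.6, 1497.0, 27.5) [0.5616 0.2064 0.015 ]
 S (220.0, 185.0, 282.5, 10.6) [ 0.5662 -0.2508  0.069 ]Traceback (most recent call last):
  File "<stdin>", line 16, in <module>
ValueError: max() iterable argument is empty
```

```bash
python3 - <<'E'
from h import *
from workcell import arm
T=cv2.imread('pics/top0.png');S=cv2.imread('pics/scene0.png')
mt,ms=arm.camera_model('top'),arm.camera_model('scene')
for c in HUE:
    t=blobs(T,c,(135,160,520,330)); s=blobs(S,c,(180,135,520,360))
    bt=max(t,key=lambda b:b[2])[4][0]; bs=max(s,key=lambda b:b[2])[:2]
    print(c,'bin T',np.round(onplane(mt,bt,.031),4),'S',np.round(onplane(ms,bs,.031),4))
    pt=min((b for b in t if b[2]<700),key=lambda b:b[2]); ps=[b for b in s if b[2]<700][-1]
    print('  pot tri',np.round(tri(mt,pt[:2],ms,ps[:2]),4) if 0 else tri(mt,pt[:2],ms,ps[:2]))
print(arm.state()['qpos'])
E
```

```text
red bin T [0.5456 0.2866 0.031 ] S [0.5466 0.289  0.031 ]
  pot tri (array([ 0.45349855, -0.02432267,  0.07045885]), np.float64(0.0011477945177973687))
yellow bin T [0.4684 0.2592 0.031 ] S [0.4698 0.2622 0.031 ]
  pot tri (array([ 0.66787425, -0.13519125,  0.07041483]), np.float64(0.0009091634688852304))
green bin T [0.4957 0.1809 0.031 ] S [0.4976 0.1849 0.031 ]
  pot tri (array([ 0.46825216, -0.12963667,  0.07509462]), np.float64(0.0007069586650151261))
blue bin T [0.5732 0.2086 0.031 ] S [0.5732 0.2111 0.031 ]
  pot tri (array([ 0.56833403, -0.2493411 ,  0.07132688]), np.float64(0.0009305229183175824))
[ 1.15407242  0.46938746 -0.04858508  1.53355269  0.02408171  1.14100605
 -0.0822776 ]
```

play_rows([
  [[62,0,0,0,0.097],[62,0,0,0,0.097],[62,0,0,0,0.097],[62,0,0,0,0.097],[62,20,-25,0,0],[62,20,-25,0,0],[62,21,-25,5,0],[62,21,-25,6,0],[62,21,-25,6,0],[62,21,-25,6,0],[62,21,-25,6,0],[62,21,-25,6,0],[62,21,-25,6,0],[62,21,-25,6,0],[62,21,-25,6,0],[62,21,-25,6,0],[62,21,-25,6,0],[62,21,-25,6,0],[62,21,-25,6,0],[62,0,0,0,0]],
])

```text
time: 2.1
tcp_pos: [0.5711, -0.2437, 0.17]
orientation: [1.0, 0.004, 0.0, -0.002]
contact_force: [0.6, 0.8, -0.4]
gripper_width: 0.0615
```

```bash
cat > w.py <<'E'
from h import *
from workcell import arm
import sys
def look(name,pots,z=.075):
    s=arm.state(); m=arm.camera_model('wrist'); W=arm.grab_frame('wrist'); cv2.imwrite(f'pics/{name}.png',W)
    p=R.from_quat(s['orientation'])
    print(s['time'],np.round(s['tcp_pos'],4),p.as_euler('xyz').round(4),s['gripper_width'],np.round(s['contact_force'],1),s['qpos'].round(2))
    for c in pots:
        for b in blobs(W,c): print(c,b[:4],np.round(onplane(m,b[:2],z),4))
look(sys.argv[1],sys.argv[2:])
E
python3 w.py w1 blue
```

```text
2.1 [ 0.5711 -0.2437  0.17  ] [-3.1375 -0.      0.0085] 0.06154470696380829 [ 0.6  0.8 -0.4] [ 0.42  0.46 -0.11  1.74  0.06  0.94 -1.28]
blue (504.0, 344.1, 154.0, 12.9) [ 0.5011 -0.3728  0.075 ]
blue (529.9, 321.5, 259.5, 13.6) [ 0.5189 -0.3877  0.075 ]
blue (493.6, 311.3, 1463.5, 34.9) [ 0.5263 -0.3619  0.075 ]
blue (327.7, 249.5, 3679.0, 35.4) [ 0.5691 -0.2485  0.075 ]
```

View pics/w1.png

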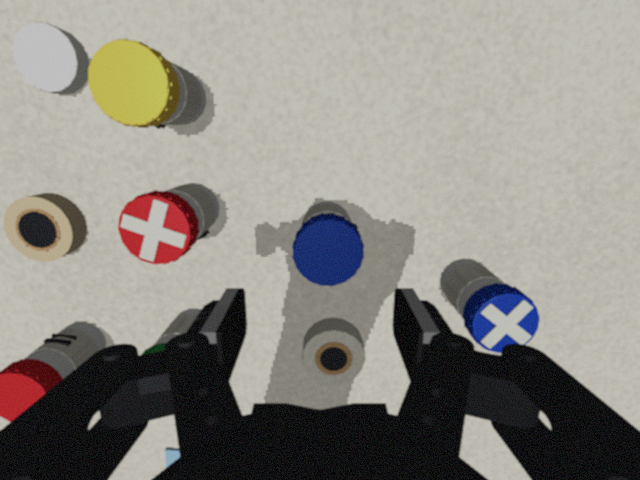

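Wrist view: the plain blue cap is at (328,250), giving (0.569,-0.2485), which agrees with the other two views. The crossed blue is at (503,319), well clear. I'll descend and grip it.

play_rows([
  [[62,-2.4,5,0,0.008],[62,0,0,20,0],[62,0,0,20,0],[62,0,0,20,0],[62,0,0,20,0],[62,0,0,15,0],[62,0,0,10,0],[62,0,0,0,0],[30,0,0,0,0],[30,0,0,0,0],[30,0,0,0,0],[30,0,0,0,0],[30,0,0,0,0],[30,0,0,0,0]],
])

```text
time: 3.55
tcp_pos: [0.566, -0.2554, 0.0665]
orientation: [1.0, -0.004, 0.0, 0.0]
contact_force: [-0.8, -1.5, 1.7]
gripper_width: 0.0445
```

play_rows([
  [[30,0,0,0,0],[30,0,0,-10,0],[30,0,0,-15,0],[30,0,0,-20,0],[30,0,0,-20,0],[30,0,0,-20,0],[30,0,0,-10,0],[30,0,0,0,0],[30,0,0,0,0],[30,0,0,0,0]],
])

```text
time: 4.55
tcp_pos: [0.5653, -0.2546, 0.1602]
orientation: [1.0, -0.004, -0.001, -0.0]
contact_force: [0.6, -0.6, -1.0]
gripper_width: 0.0446
```

```bash
cat > c.py <<'E'
from h import *
from workcell import arm
import sys
x0,y0,x1,y1=map(int,sys.argv[2:6]); I=arm.grab_frame('scene'); cv2.imwrite('pics/f_'+sys.argv[1]+'.png',I)
cv2.imwrite('pics/'+sys.argv[1]+'.png',cv2.resize(I[y0:y1,x0:x1],None,fx=3,fy=3))
E
python3 w.py w2 blue; python3 c.py s2 120 60 370 260
```

```text
4.55 [ 0.5653 -0.2546  0.1602] [-3.1408e+00  2.0000e-03 -8.1000e-03] 0.044622453549238855 [ 0.6 -0.6 -1. ] [ 0.43  0.47 -0.1   1.75  0.06  0.92 -1.27]
blue (502.8, 339.6, 130.0, 11.2) [ 0.5023 -0.3762  0.075 ]
blue (492.3, 309.7, 1962.5, 38.5) [ 0.5244 -0.3664  0.075 ]
blue (318.6, 321.9, 12432.0, 65.8) [ 0.5162 -0.2536  0.075 ]
```

View pics/s2.png

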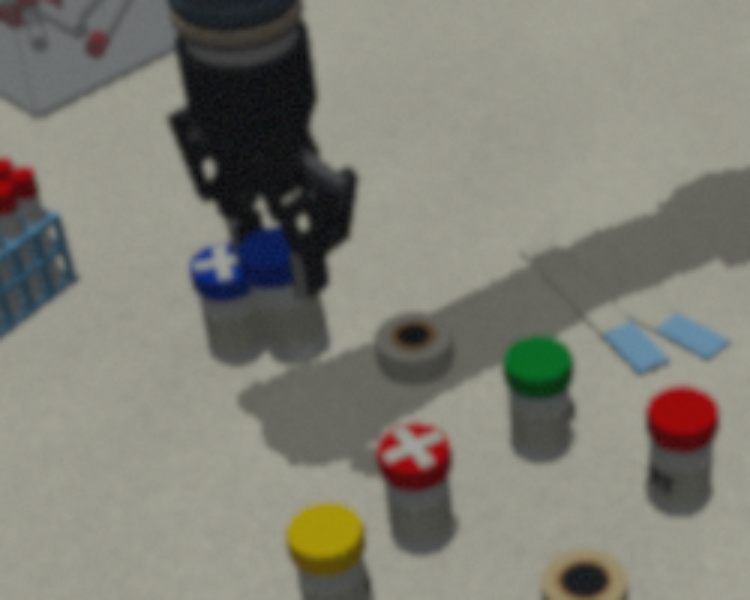

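The pot is lifted upright, between the crossed blue and the grey roll in this view. I'll carry it to the blue bin.

play_rows([
  [[30,0,0,-20,-0.008],[30,0,-10,0,0],[30,0,-20,0,0],[30,5,-30,0,0],[30,0,-30,0,0],[30,0,-30,0,0],[30,0,-30,0,0],[30,0,-30,0,0],[30,0,-30,0,0],[30,0,-30,0,0],[30,0,-30,0,0],[30,0,-30,0,0],[30,0,-30,0,0],[30,0,-30,0,0],[30,0,-30,0,0],[30,0,-30,0,0],[30,0,-25,0,0],[30,0,-15,0,0],[30,0,-5,0,0],[30,0,0,0,0]],
])

```text
time: 6.65
tcp_pos: [0.5707, 0.2101, 0.1808]
orientation: [1.0, 0.0, -0.0, 0.0]
contact_force: [0.1, 0.7, -0.4]
gripper_width: 0.0445
```

play_rows([
  [[30,0,0,0,0],[30,0,0,0,0],[30,0,0,0,0]],
])

```text
time: 6.95
tcp_pos: [0.5714, 0.2087, 0.1813]
orientation: [1.0, -0.001, 0.0, 0.0]
contact_force: [-0.2, -0.7, -1.0]
gripper_width: 0.0447
```

```bash
python3 w.py w3 blue; python3 c.py s3 360 160 560 360
```

```text
6.95 [0.5714 0.2087 0.1813] [ 3.141e+00 -2.000e-04 -2.200e-03] 0.044702857452794044 [-0.2 -0.7 -1. ] [-0.25  0.44 -0.23  1.76  0.12  0.96 -2.1 ]
blue (318.7, 321.7, 12439.0, 65.7) [0.5108 0.2093 0.075 ]
blue (318.1, 214.1, 6011.0, 65.8) [0.5902 0.2096 0.075 ]
```

View pics/w3.png

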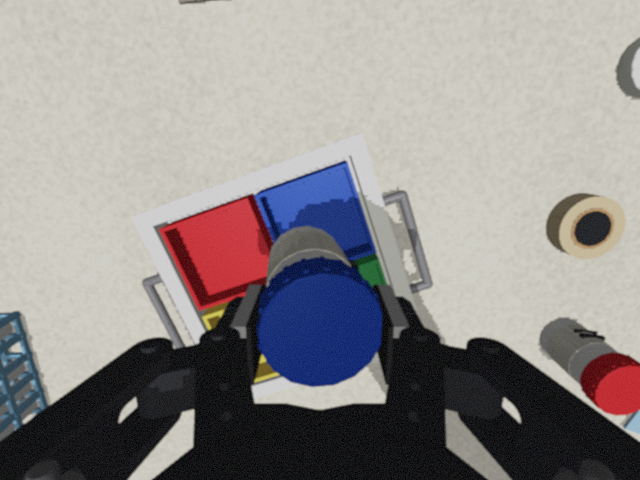

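Wrist view: the pot hangs upright (cap at (319,322)), and its shadow falls in the blue bin at (318,214). I'll lower it.

play_rows([
  [[30,0,0,10,0],[30,0,0,20,0],[30,0,0,20,0],[30,0,0,20,0],[30,0,0,15,0],[30,0,0,10,0],[30,0,0,5,0],[30,0,0,3,0],[30,0,0,0,0],[30,0,0,0,0],[30,0,0,1,0],[30,0,0,0.5,0],[30,0,0,0.5,0],[30,0,0,0.5,0],[30,0,0,0,0]],
])

```text
time: 8.55
tcp_pos: [0.5711, 0.2101, 0.0758]
orientation: [1.0, -0.0, 0.0, 0.0]
contact_force: [0.0, 0.7, -1.1]
gripper_width: 0.0446
```

play_rows([
  [[30,0,0,0.5,0],[30,0,0,0.5,0],[30,0,0,0.5,0],[30,0,0,0,0],[30,0,0,0,0]],
])

```text
time: 9.05
tcp_pos: [0.5712, 0.21, 0.0745]
orientation: [1.0, -0.0, 0.0, 0.0]
contact_force: [-0.3, -0.4, 2.1]
gripper_width: 0.0448
```

Contact (+2 N). Opening to 62 and lifting straight up.

play_rows([
  [[50,0,0,0,0],[56,0,0,0,0],[62,0,0,0,0],[62,0,0,0,0],[62,0,0,0,0],[62,0,0,-10,0],[62,0,0,-20,0],[62,0,0,-30,0],[62,0,0,-30,0],[62,0,0,-15,0],[62,0,0,0,0],[62,0,0,0,0],[62,0,0,0,0]],
])

```text
time: 10.35
tcp_pos: [0.5701, 0.2095, 0.1776]
orientation: [1.0, -0.0, -0.001, 0.001]
contact_force: [-0.7, -0.6, 0.0]
gripper_width: 0.0624
```

```bash
python3 w.py w4 blue red; python3 c.py s4 340 160 540 360
```

```text
10.35 [0.5701 0.2095 0.1776] [ 3.1403e+00  2.9000e-03 -2.0000e-04] 0.06244465806555205 [-0.7 -0.6  0. ] [-0.25  0.44 -0.23  1.76  0.12  0.95 -2.1 ]
blue (315.5, 221.5, 9181.0, 66.7) [0.5845 0.2121 0.075 ]
red (616.0, 383.5, 2495.5, 33.6) [ 0.4595 -0.0136  0.075 ]
red (223.1, 252.3, 8453.5, 67.6) [0.5632 0.274  0.075 ]
```

View pics/w4.png

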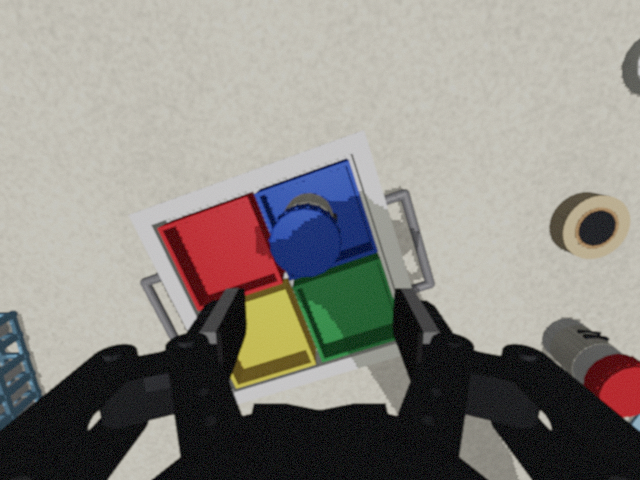

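Wrist view: the blue pot stands upright in the blue bin, cap at (306,241), gripper clear. Next the red pot.

play_rows([
  [[62,-6,12,0,0],[62,-12,24,0,0],[62,-13,26,0,0],[62,-13,26,0,0],[62,-13,26,0,0],[62,-13,26,0,0],[62,-13,26,0,0],[62,-13,26,0,0],[62,-12,24,0,0],[62,-7,13,0,0],[62,-2,5.5,0,0],[62,0,0,0,0],[62,0,0,0,0],[62,0,0,0,0],[62,0,0,0,0],[62,0,0,0,0],[62,0,0,0,0]],
])

```text
time: 12.15
tcp_pos: [0.4541, -0.0241, 0.1793]
orientation: [1.0, 0.0, 0.0, -0.0]
contact_force: [-0.2, 0.2, 0.3]
gripper_width: 0.0619
```

```bash
python3 w.py w5 red green yellow
```

```text
12.15 [ 0.4541 -0.0241  0.1793] [-3.1416e+00 -0.0000e+00  5.0000e-04] 0.061900911948029304 [-0.2  0.2  0.3] [ 0.11  0.2  -0.17  2.1   0.05  0.84 -1.66]
red (318.6, 241.6, 3475.5, 34.4) [ 0.4546 -0.0235  0.075 ]
red (551.3, 15.0, 496.5, 16.8) [ 0.5887 -0.1549  0.075 ]
red (507.9, 38.1, 2422.0, 42.2) [ 0.5769 -0.1321  0.075 ]
green (477.7, 221.0, 3386.0, 36.3) [ 0.4689 -0.1281  0.075 ]
green (48.8, 171.2, 7044.0, 67.2) [0.5008 0.1475 0.075 ]
yellow (8.8, 222.8, 626.5, 27.3) [0.4671 0.1809 0.075 ]
```

play_rows([
  [[62,1,0,10,0],[62,0,0,20,0],[62,0,0,25,0],[62,0,0,25,0],[62,0,0,18,0],[62,0,0,10,0],[62,0,0,5,0],[62,0,0,0,0],[62,0,0,0,0],[30,0,0,0,0],[30,0,0,0,0],[30,0,0,0,0],[30,0,0,0,0],[30,0,0,0,0],[30,0,0,0,0],[30,0,0,0,0]],
])

```text
time: 13.8
tcp_pos: [0.4558, -0.0244, 0.0674]
orientation: [1.0, -0.0, 0.001, 0.0]
contact_force: [-0.5, 0.4, 5.7]
gripper_width: 0.0442
```

play_rows([
  [[30,0,0,-10,0],[30,0,0,-20,0],[30,0,0,-25,0],[30,0,0,-30,0],[30,0,0,-20,0],[30,0,-12,-10,0],[30,6,-24,0,0],[30,8,-28,0,0],[30,9,-28,0,0],[30,9,-28,0,0],[30,9,-28,0,0],[30,9,-28,0,0],[30,9,-28,0,0],[30,9,-28,0,0],[30,9,-28,0,0],[30,9,-28,0,0],[30,5,-15,0,0],[30,1,-9,0,0],[30,0,0,0,0],[30,0,0,0,0]],
])

```text
time: 15.8
tcp_pos: [0.5467, 0.2862, 0.181]
orientation: [1.0, -0.001, -0.0, 0.001]
contact_force: [1.0, -0.6, -1.1]
gripper_width: 0.0442
```

```bash
python3 w.py w6 red
```

```text
15.8 [0.5467 0.2862 0.181 ] [ 3.14e+00  7.00e-04 -1.20e-03] 0.044195302237424086 [ 1.  -0.6 -1.1] [-0.35  0.45 -0.27  1.74  0.14  0.97 -2.25]
red (15.8, 412.3, 1075.0, 27.4) [0.4072 0.5234 0.075 ]
red (8.7, 359.6, 494.5, 22.2) [0.4548 0.5175 0.075 ]
red (319.3, 329.2, 11842.5, 64.0) [0.4802 0.2862 0.075 ]
red (316.5, 219.4, 6205.0, 66.0) [0.562 0.288 0.075]
```

View pics/w6.png

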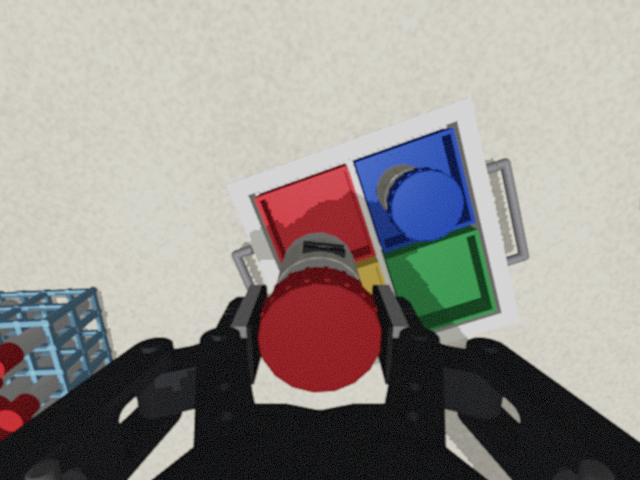

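Wrist view: the red pot hangs upright (cap (319,329)) over the red bin, and the blue pot still stands at (425,205). I'll lower it.

play_rows([
  [[30,0,0,10,0],[30,0,0,20,0],[30,0,0,20,0],[30,0,0,20,0],[30,0,0,15,0],[30,0,0,10,0],[30,0,0,6,0],[30,0,0,3,0],[30,0,0,0,0],[30,0,0,0,0],[30,0,0,0.5,0],[30,0,0,0.5,0],[30,0,0,0.5,0],[30,0,0,0.5,0],[30,0,0,0.5,0],[30,0,0,0.5,0],[30,0,0,0,0]],
])

```text
time: 17.55
tcp_pos: [0.5475, 0.2876, 0.0755]
orientation: [1.0, -0.0, 0.0, 0.0]
contact_force: [-1.4, -0.9, 6.5]
gripper_width: 0.0446
```

play_rows([
  [[50,0,0,0,0],[56,0,0,0,0],[62,0,0,0,0],[62,0,0,0,0],[62,0,0,0,0],[62,0,0,-10,0],[62,0,0,-20,0],[62,0,0,-30,0],[62,0,0,-30,0],[62,0,0,-15,0],[62,0,0,0,0],[62,0,0,0,0],[62,0,0,0,0]],
])

```text
time: 18.85
tcp_pos: [0.5462, 0.2869, 0.1775]
orientation: [1.0, -0.0, -0.001, 0.001]
contact_force: [0.7, -1.2, -0.8]
gripper_width: 0.0619
```

```bash
python3 w.py w7 red
```

```text
18.85 [0.5462 0.2869 0.1775] [ 3.1399e+00  2.7000e-03 -2.0000e-04] 0.061929597131977036 [ 0.7 -1.2 -0.8] [-0.35  0.46 -0.27  1.74  0.15  0.97 -2.25]
red (12.6, 409.2, 560.0, 21.9) [0.412  0.5225 0.075 ]
red (7.8, 357.7, 390.5, 15.7) [0.4577 0.5151 0.075 ]
red (317.1, 225.8, 9150.0, 66.9) [0.5577 0.2883 0.075 ]
```

View pics/w7.png

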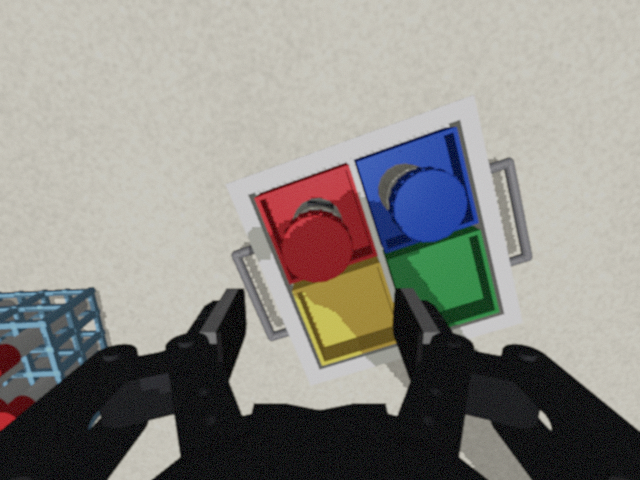

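play_rows([
  [[62,-2,12,0,0],[62,-4,24,0,0],[62,-5,30,0,0],[62,-6,30,0,0],[62,-6,30,0,0],[62,-6,30,0,0],[62,-6,30,0,0],[62,-6,30,0,0],[62,-6,30,0,0],[62,-6,30,0,0],[62,-6,30,0,0],[62,-6,30,0,0],[62,-6,30,0,0],[62,-5,25,0,0],[62,-3,18,0,0],[62,0,7,0,0],[62,0,0,0,0],[62,0,0,0,0],[62,0,0,0,0],[62,0,0,0,0]],
])

```text
time: 20.9
tcp_pos: [0.4682, -0.1274, 0.1793]
orientation: [1.0, 0.001, -0.0, -0.0]
contact_force: [0.3, -0.1, 0.9]
gripper_width: 0.0622
```

```bash
python3 w.py w8 green yellow red
```

```text
20.9 [ 0.4682 -0.1274  0.1793] [-3.1414e+00  0.0000e+00  1.8000e-03] 0.06215708008875282 [ 0.3 -0.1  0.9] [ 0.3   0.25 -0.14  2.04  0.04  0.86 -1.44]
green (321.9, 241.2, 3084.0, 33.4) [ 0.4689 -0.1289  0.075 ]
red (339.2, 55.6, 5166.5, 44.2) [ 0.5817 -0.1384  0.075 ]
```

Wrist view: red (317,245) and blue (430,205) both stand upright in their bins. The green pot is centred under the gripper.

play_rows([
  [[62,1,0,10,0],[62,0,0,20,0],[62,0,0,25,0],[62,0,0,25,0],[62,0,0,18,0],[62,0,0,10,0],[62,0,0,5,0],[62,0,0,0,0],[62,0,0,0,0],[30,0,0,0,0],[30,0,0,0,0],[30,0,0,0,0],[30,0,0,0,0],[30,0,0,0,0],[30,0,0,0,0],[30,0,0,0,0]],
])

```text
time: 22.55
tcp_pos: [0.4698, -0.1286, 0.0674]
orientation: [1.0, -0.0, 0.001, 0.0]
contact_force: [-1.1, 0.6, 6.0]
gripper_width: 0.0441
```

play_rows([
  [[30,0,0,-10,0],[30,0,0,-20,0],[30,0,0,-25,0],[30,0,0,-30,0],[30,0,0,-20,0],[30,0,-12,-10,0],[30,2,-24,0,0],[30,2.5,-28,0,0],[30,2.5,-28,0,0],[30,2.5,-28,0,0],[30,2.5,-28,0,0],[30,2.5,-28,0,0],[30,2.5,-28,0,0],[30,2.5,-28,0,0],[30,2.5,-28,0,0],[30,2.5,-28,0,0],[30,2,-15,0,0],[30,1,-9,0,0],[30,0,0,0,0],[30,0,0,0,0]],
])

```text
time: 24.55
tcp_pos: [0.4964, 0.1823, 0.181]
orientation: [1.0, -0.001, -0.0, 0.001]
contact_force: [-0.7, 0.1, -1.6]
gripper_width: 0.0443
```

```bash
python3 w.py w9 green
```

```text
24.55 [0.4964 0.1823 0.181 ] [ 3.1404e+00  6.0000e-04 -1.6000e-03] 0.04431739930662552 [-0.7  0.1 -1.6] [-0.19  0.32 -0.29  1.94  0.12  0.9  -2.12]
green (319.5, 327.4, 11498.0, 63.3) [0.4313 0.1822 0.075 ]
green (280.2, 228.4, 305.5, 31.5) [0.5055 0.2084 0.075 ]
green (354.4, 228.9, 829.0, 30.5) [0.5051 0.1589 0.075 ]
```

View pics/w9.png

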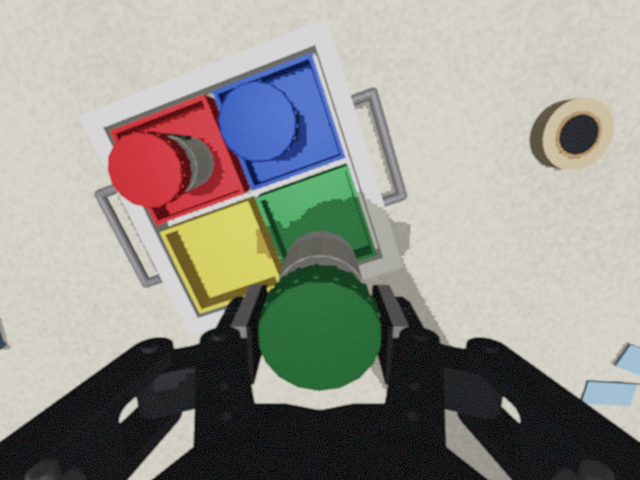

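Wrist view: the green pot is upright (cap (320,330)) over the green bin, with red and blue standing. I'll lower it.

play_rows([
  [[30,0,0,10,0],[30,0,0,20,0],[30,0,0,20,0],[30,0,0,20,0],[30,0,0,15,0],[30,0,0,10,0],[30,0,0,6,0],[30,0,0,3,0],[30,0,0,0,0],[30,0,0,0,0],[30,0,0,0.5,0],[30,0,0,0.5,0],[30,0,0,0.5,0],[30,0,0,0.5,0],[30,0,0,0.5,0],[30,0,0,0.5,0],[30,0,0,0,0]],
])

```text
time: 26.3
tcp_pos: [0.497, 0.1836, 0.0755]
orientation: [1.0, -0.0, 0.001, 0.0]
contact_force: [-2.5, -2.2, 8.1]
gripper_width: 0.0444
```

play_rows([
  [[50,0,0,0,0],[56,0,0,0,0],[62,0,0,0,0],[62,0,0,0,0],[62,0,0,0,0],[62,0,0,-10,0],[62,0,0,-20,0],[62,0,0,-30,0],[62,0,0,-30,0],[62,0,0,-15,0],[62,0,0,0,0],[62,0,0,0,0],[62,0,0,0,0]],
])

```text
time: 27.6
tcp_pos: [0.4958, 0.1832, 0.1783]
orientation: [1.0, -0.0, -0.001, 0.0]
contact_force: [-0.3, -0.6, -0.3]
gripper_width: 0.0618
```

play_rows([
  [[62,5,10,0,0],[62,11,20,0,0],[62,14,26,0,0],[62,14,26,0,0],[62,14,26,0,0],[62,14,26,0,0],[62,14,26,0,0],[62,14,26,0,0],[62,14,26,0,0],[62,14,26,0,0],[62,14,26,0,0],[62,14,26,0,0],[62,9,15,0,0],[62,5,10,0,0],[62,2,3,0,0],[62,0,0,0,0],[62,0,0,0,0],[62,0,0,0,0],[62,0,0,0,0],[62,0,0,0,0]],
])

```text
time: 29.6
tcp_pos: [0.6684, -0.1339, 0.1795]
orientation: [1.0, 0.0, 0.0, -0.0]
contact_force: [-0.8, 0.0, 0.8]
gripper_width: 0.0622
```

```bash
python3 w.py w10 yellow
```

```text
29.6 [ 0.6684 -0.1339  0.1795] [-3.1416e+00 -1.0000e-04  6.0000e-04] 0.0622245467164512 [-0.8  0.   0.8] [ 0.26  0.54 -0.17  1.58  0.11  1.03 -1.52]
yellow (320.1, 241.4, 3427.0, 34.4) [ 0.669  -0.1343  0.075 ]
```

View pics/w10.png

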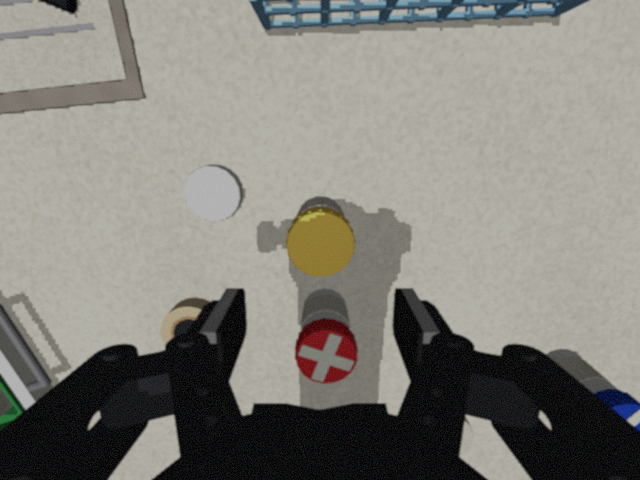

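Wrist view: the yellow pot (321,242) is centred between the jaws, and the crossed red (326,351) is behind, clear of the finger paths.

play_rows([
  [[62,1,0,10,0],[62,0,0,20,0],[62,0,0,25,0],[62,0,0,25,0],[62,0,0,18,0],[62,0,0,10,0],[62,0,0,5,0],[62,0,0,0,0],[62,0,0,0,0],[30,0,0,0,0],[30,0,0,0,0],[30,0,0,0,0],[30,0,0,0,0],[30,0,0,0,0],[30,0,0,0,0],[30,0,0,0,0]],
])

```text
time: 31.25
tcp_pos: [0.6706, -0.1346, 0.0679]
orientation: [1.0, -0.0, 0.001, 0.0]
contact_force: [-0.1, 0.6, 6.0]
gripper_width: 0.0445
```

play_rows([
  [[30,0,0,-10,0],[30,0,0,-20,0],[30,0,0,-25,0],[30,0,0,-30,0],[30,0,0,-20,0],[30,0,0,-10,0],[30,0,0,-5,0],[30,0,0,0,0]],
])

```text
time: 32.05
tcp_pos: [0.6692, -0.1345, 0.1862]
orientation: [1.0, -0.0, -0.0, 0.0]
contact_force: [-0.9, 0.2, -0.5]
gripper_width: 0.0442
```

play_rows([
  [[30,-5,-10,0,0],[30,-10,-20,0,0],[30,-14,-28,0,0],[30,-14,-28,0,0],[30,-14,-28,0,0],[30,-14,-28,0,0],[30,-14,-28,0,0],[30,-14,-28,0,0],[30,-14,-28,0,0],[30,-14,-28,0,0],[30,-14,-28,0,0],[30,-14,-28,0,0],[30,-14,-28,0,0],[30,-14,-28,0,0],[30,-10,-18,0,0],[30,-5,-8,0,0],[30,-2,-4,0,0],[30,0,0,0,0],[30,0,0,0,0],[30,0,0,0,0]],
])

```text
time: 34.05
tcp_pos: [0.4702, 0.2604, 0.1861]
orientation: [1.0, -0.001, 0.0, 0.0]
contact_force: [0.1, -0.7, -1.1]
gripper_width: 0.0444
```

```bash
python3 w.py w11 yellow
```

```text
34.05 [0.4702 0.2604 0.1861] [ 3.141e+00 -1.000e-04 -2.400e-03] 0.04435685783860161 [ 0.1 -0.7 -1.1] [-0.32  0.33 -0.32  1.91  0.13  0.92 -2.28]
yellow (319.5, 328.9, 11704.0, 63.9) [0.401  0.2604 0.075 ]
yellow (319.4, 226.8, 3167.5, 61.7) [0.4792 0.2604 0.075 ]
```

View pics/w11.png

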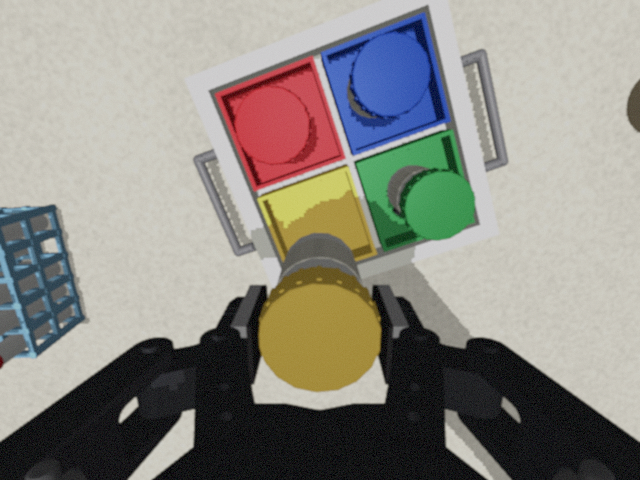

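Wrist view: the yellow pot is upright over the yellow bin, and the other three stand in their bins. I'll lower it.

play_rows([
  [[30,0,0,10,0],[30,0,0,20,0],[30,0,0,22,0],[30,0,0,22,0],[30,0,0,16,0],[30,0,0,10,0],[30,0,0,6,0],[30,0,0,3,0],[30,0,0,0,0],[30,0,0,0,0],[30,0,0,0.5,0],[30,0,0,0.5,0],[30,0,0,0.5,0],[30,0,0,0.5,0],[30,0,0,0.5,0],[30,0,0,0.5,0],[30,0,0,0,0]],
])

```text
time: 35.8
tcp_pos: [0.4699, 0.2617, 0.0758]
orientation: [1.0, -0.0, 0.0, 0.0]
contact_force: [-3.8, -1.2, 11.2]
gripper_width: 0.0443
```

Contact. I'll release, lift, and back off to the +x side so the tray can be seen.

play_rows([
  [[50,0,0,0,0],[56,0,0,0,0],[62,0,0,0,0],[62,0,0,0,0],[62,0,0,0,0],[62,0,0,-10,0],[62,0,0,-20,0],[62,0,0,-30,0],[62,0,0,-30,0],[62,0,0,-25,0],[62,0,20,-20,0],[62,0,30,-20,0],[62,0,30,-20,0],[62,0,30,0,0],[62,0,30,0,0],[62,0,30,0,0],[62,0,20,0,0],[62,0,0,0,0],[62,0,0,0,0],[62,0,0,0,0]],
])

```text
time: 37.8
tcp_pos: [0.4695, 0.0731, 0.2496]
orientation: [1.0, 0.001, 0.0, -0.0]
contact_force: [-0.3, -0.1, -1.1]
gripper_width: 0.0618
```

```bash
python3 - <<'E'
from h import *
from workcell import arm
T=arm.grab_frame('top');S=arm.grab_frame('scene');cv2.imwrite('pics/top9.png',T)
s=arm.state();print(s['time'],s['tcp_pos'],s['contact_force'])
a=cv2.resize(T[160:320,130:530],None,fx=2,fy=2);b=S[130:370,160:560];b=cv2.resize(b,(800,480))[:280*1]
cv2.imwrite('pics/fin.png',np.vstack([a,cv2.resize(S[130:370,130:563],(800,280*1))]) )
# crossed pots: compare centres before/after in the scene view
S0=cv2.imread('pics/scene0.png'); T0=cv2.imread('pics/top0.png')
for n,(x,y) in {'vr':(355,211),'vb':(468,243)}.items():
    t=T0[y:y+30,x:x+30]; r=cv2.matchTemplate(T[y-8:y+38,x-8:x+38],t,cv2.TM_CCOEFF_NORMED); print(n,cv2.minMaxLoc(r)[1::2])
E
```

```text
37.9 [0.46947663 0.07297324 0.24942715] [-0.25215866  0.42639801  0.75981868]
vr (0.9994438290596008, (8, 8))
vb (0.9995255470275879, (8, 8))
```

View pics/fin.png

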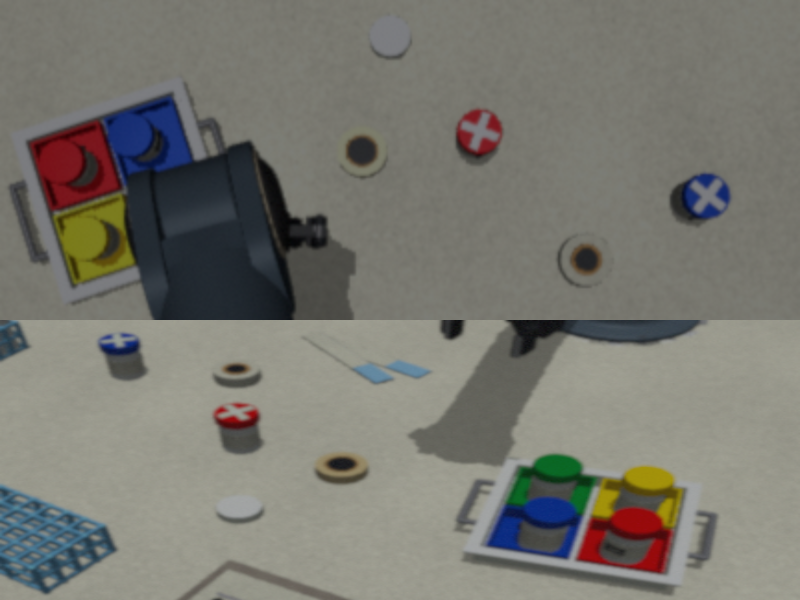

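All four pots stand upright in their own-colour bins. The crossed pots are unmoved: zero pixel shift between the first and last top views. The arm is clear, so I'm handing in.

```bash
python3 -c "
from workcell import arm
print(arm.finish_job())"
```

```text
the job is handed in; nothing more can be done
None
```

I put the blue, red, green and yellow pots into the tray bins of their own colours and handed the job in at about 38 s. I gripped each pot by its cap and lowered it until it touched the bin floor (2–11 N) before letting go.

- **Pots in the tray:** the last scene view shows all four standing upright in the right bins. In the last top view the arm hid the green pot, but the scene view shows it clearly.
- **Rejected pots:** the two crossed pots are where they started, with no pixel shift between the first and last top views.
- **Arm:** it ended clear of everything, with a contact reading of about 1 N.
- **Disagreement:** the first grasp, on blue, was about 6 mm off centre because I corrected from a pose reading taken before the arm had settled. The pot still lifted upright, and I let the arm settle before the later grasps.

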